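# Rock the angle gauge on the clamped stone until its pointer rests on the tab, and hold

## Robot

A 6-joint arm with a two-finger parallel gripper is mounted at the origin on the work surface. World frame = base frame: x ahead of the robot, y to its left, z up, the work surface at z = 0. Lengths are in m, angles in rad, forces in N, time in s.
With the tool pointing down it reaches from about 0.3 to 0.825 m from the base axis. Payload 5.4 kg.
Tool frame: the origin (TCP) lies at the very end of the fingers, on their centre line; the grasp point (between the pads) lies 19 mm behind it; z points along the fingers, y is the line along which they close (so a half turn about z gives the same grasp; the last joint's range is limited). The gripper opens to 92 mm and grips with 3 to 60 N. Pads are 20 mm wide; open, the fingers measure 128 mm over their backs; the gripper's body (75 mm by 189 mm) begins 69 mm behind the grasp point.
Start: joints at [0.948, 0.158, 1.597, -0, 1.386, -0.21], TCP at [0.231, 0.527, 0.215] pointing down, gripper open.
Joint ranges: [-2.91, 2.91], [-0.94, 2.29], [0.18, 2.7], [-1.29, 4.43], [0.17, 2.64], [-3, 3]. Speed limits (rad/s): [2.57, 2.57, 3.14, 3.14, 3.14, 3.14].

## Interface

Orientations are given as a rotation vector (axis times angle).
In Python, from workcell import bot gives the robot as it stands. Calls block until the motion is done:
- bot.goto(position, orientation): joint-space move of the TCP to a pose.
- bot.line_to(position, rot=None, max_speed=0.15): straight line of the TCP; rot=None keeps the orientation; max_speed is the mean speed in m/s.
- bot.set_joints(angles): joint-space move.
- bot.set_gripper(opening, newtons=None): opening from 0.0 (shut) to 1.0 (fully open); newtons is the grip in N (None keeps the last); returns when the fingers have stopped.
- bot.hold(seconds).
- bot.inverse_kinematics(position, orientation): joint angles nearest the present ones, or None.
- bot.read_camera(name): name is "scene" or "side" or "wrist"; returns a dict with "pixels" (420x560x3 uint8, blue, green, red), "fx", "fy", "cx", "cy" (pixels), "R" (3x3) and "t" (3): a world point X has camera coordinates R X + t. Camera axes: x right, y down, z forward; pixel columns grow to the right and rows downward; lengths in m; the calibration is good to about 2 mm. A picture is of the moment at which its call begins. There is no depth.
A pose or a line that the arm cannot do raises bot.MotionError and nothing moves.
- bot.job_done(): hands the job in; it is judged then, once.
Readings, each from a call of its own:
- bot.current_clock(): time.
- bot.current_joints(): joint angles.
- bot.current_joint_vel(): joint speeds.
- bot.current_effort(): joint torques, N m.
- bot.current_ee_pos(): TCP position.
- bot.current_tool_rot(): TCP orientation.
- bot.current_contact_force(): force on the tool from outside, world axes, zero at the start.
- bot.current_ft_torque(): the same for the moment, N m.
- bot.current_opening(): opening from 0.0 (shut) to 1.0 (fully open).
- bot.current_grip_force(): force on a finger pad.
Only numpy, scipy, OpenCV 4.12 (cv2) and the standard library are available. Lean on these libraries where they do the work, as an engineer would, in place of code of your own. Each camera call takes 0.05 s, during which the arm holds its last target. There are 200 camera calls.

## Task

Pick up the angle gauge and stand it upright with its foot across the ridge on the crown of the stone clamped in the cradle, touching lightly (never press harder than 20 N on the stone). Then rock the gauge sideways on the stone until its swinging pointer settles on the brass tab. Finish while still holding it there in the gripper, foot on the stone and pointer on the tab, so the saw line can be scribed; leave the other things on the bench where they are.

Things in the scene. Friction and masses are not known exactly. Their poses are not given: they have to be found in the camera images.
- gauge: Loose angle gauge, 0.23-0.35 kg, standing on the bench. Origin: centre of its foot's underside; z up, x out of the dial, y along the foot. Foot: flat bar 34 (x) x 100 (y) x 12 mm. White dial plate 96 mm wide, x -10 to -4, z 12 to 125 mm. Wooden handle block on top, 24 (x) x 28 (y) mm, z 125 to 172 mm, on the z axis: grip it from above across the 28 mm (closing along y) at z = 150 mm.
- pointer (a joint): Angle (rad) of the black pendulum pointer, pivoted 112 mm above the foot's underside, turning about the gauge's x. It always hangs plumb and settles in about 1.5 s. 0: along the gauge's -z (gauge upright); positive: tip towards the gauge's +y. With the gauge turned by a about its own x (right-handed, positive raises the +y end) it settles at -a.
- tab (a joint): Angle (rad) of the brass tab, about the same pivot and counted like the pointer. Stiff, preset to 0.2-0.45 (on the gauge's +y side), stays put. Tab 10 mm wide. Pointer is on the tab when both joints read the same: gauge turned by minus this angle about its x, its +y end down.
- pointer_tip (a point): Tip of the pointer, 70 mm from the pivot, 2 mm in front of the gauge's z axis plane.
- tab_tip (a point): Middle of the tab's inner edge, also 70 mm from the pivot, where the pointer's tip should come.
- cradle: Steel cradle screwed to the bench: base 160 (x) x 150 (y) x 12 mm, two jaws 80 mm wide (y), tops at 50 mm, at x = +-64 mm holding the stone by its ends. Origin: centre of the underside, z up.
- stone: Rough brown stone fixed in the cradle, same origin and axes. Its top is a rounded ridge along x: radius 35 mm about a line at z = 55 mm, x = -28 to 28 mm; lower uneven shoulders both sides, at y about +-42 mm with tops at 54 to 64 mm. Rigid, immovable. The gauge's foot should lie across the ridge, gauge x along the stone's x.
- stone_crown (a point): Middle of the ridge top, 90 mm above the bench.
- pebble_a: Loose tan pebble, about 50 x 32 mm, 32 mm high, origin under it. Leave alone.
- pebble_b: Loose dark pebble, about 40 mm, 36 mm high, origin under it. Leave alone.
- sieve_pan: Loose round steel pan, diameter 90 mm, 28 mm high, origin under its centre. Leave alone.
- tub: Loose clear tub of stones, 110 x 150 mm, 60 mm high, origin under its centre. Leave alone.
- slab_tray: Loose black tray of stone slabs, 130 x 190 mm, 30 mm high, origin under its centre. Leave alone.
- brush: Loose hand brush lying on the bench. Leave alone.
- jar: Loose black jar with a lid, diameter 80 mm, 110 mm high, origin under its centre. Leave alone.
Mind the look-alikes: they are no part of the job. Of the things that look like the cradle, the smaller one is meant.

How it is judged:
By the outcome, as a careful person would: the job done as asked, in the order asked, and still so for the second after the job is handed in, while the arm keeps its last pose, push and grip.
It also fails if it takes over 64 s, if anything falls off the work surface, if the arm or the gripper's body presses on something with over 40 N, if the wrist force passes 120 N, or if a joint passes its speed limit or range.

## Working session

There is one attempt and no reset: what is moved stays moved. The work goes in short steps, each a Python script; the robot and the scene stay as the last script left them, time stands still between calls to the robot, and variables do not carry over. Pictures are saved under pics/ and viewed, at most 10 in all, crops included, and the job is handed in when it is done.

```bash
mkdir -p pics; cat > h.py <<'E'
import numpy as np, cv2
from workcell import bot
from scipy.spatial.transform import Rotation as Ro
def snap(n,f=None):
    c=bot.read_camera(n)
    if f: cv2.imwrite('pics/'+f,c['pixels'])
    return c
def proj(c,X):
    p=np.asarray(c['R'])@np.asarray(X,float)+np.asarray(c['t']); return np.array([c['fx']*p[0]/p[2]+c['cx'],c['fy']*p[1]/p[2]+c['cy']])
def onz(c,u,v,z):
    R=np.asarray(c['R']);o=-R.T@np.asarray(c['t']);d=R.T@np.array([(u-c['cx'])/c['fx'],(v-c['cy'])/c['fy'],1])
    return o+d*(z-o[2])/d[2]
E
python3 - <<'E'
from h import *
for n in('scene','side'):
    c=snap(n,n+'.png'); print(n,-c['R'].T@c['t'],c['fx'])
    np.save(n+'.npy',c,allow_pickle=True)
print(bot.current_clock(),bot.current_tool_rot())
E
```

```text
scene [1.08365578 0.29927335 1.01719604] 394.27695937055944
side [-0.00786639 -1.01299213  0.91227966] 525.8144220087266
0.1 [-6.43779318e-01 -3.07423169e+00  2.40519616e-03]
```

View pics/scene.png

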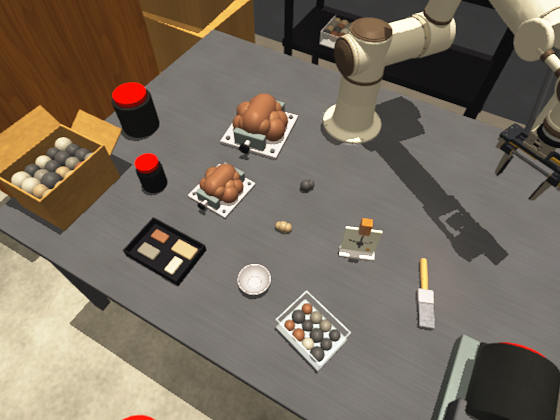

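View pics/side.png

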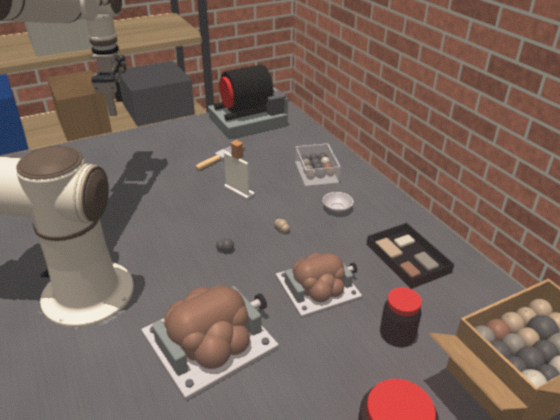

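The scene view shows the gauge near (361,240), its dial towards the camera, and the smaller cradle near (222,188). I'll enlarge both in each view.

```bash
python3 - <<'E'
import cv2,numpy as np
a=cv2.imread('pics/scene.png');b=cv2.imread('pics/side.png')
f=lambda i,x,y:cv2.resize(i[y:y+75,x:x+100],None,fx=4,fy=4,interpolation=cv2.INTER_CUBIC)
cv2.imwrite('pics/crop1.png',np.vstack([np.hstack([f(a,310,205),f(a,175,150)]),np.hstack([f(b,190,130),f(b,270,240)])]))
E
```

```text
(no output)
```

View pics/crop1.png

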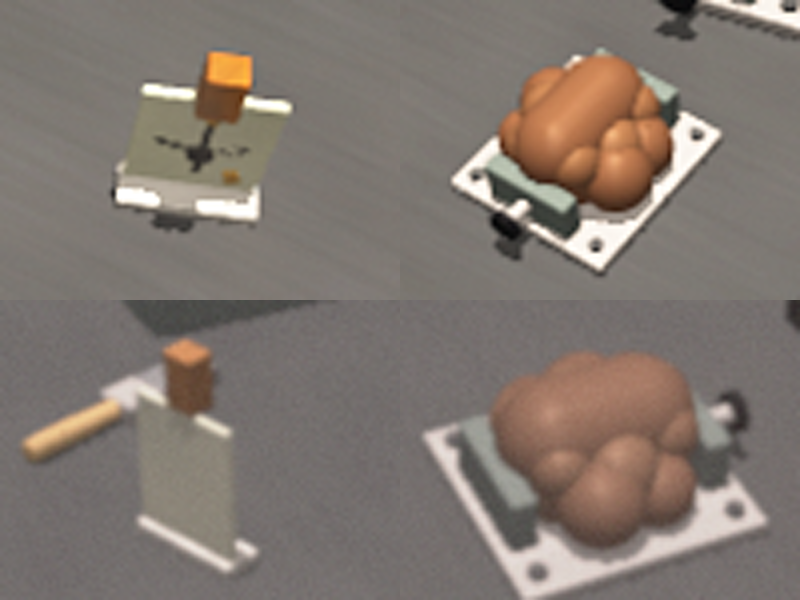

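```bash
cat > fit.py <<'E'
from h import *
from scipy.optimize import least_squares
C={n:np.load(n+'.npy',allow_pickle=True).item() for n in('scene','side')}
S=lambda u,v:('scene',310+u/4,205+v/4)
D=lambda u,v:('side',190+u/4,130+(v-300)/4)
S2=lambda u,v:('scene',175+(u-400)/4,150+v/4)
D2=lambda u,v:('side',270+(u-400)/4,240+(v-300)/4)
g=[((-4,-48,125),S(140,95)),((-4,48,125),S(290,110)),((-10,-48,125),S(145,84)),((17,-50,0),S(114,207)),((17,50,0),S(258,220)),
((-12,-14,172),S(208,53)),((-12,14,172),S(252,57)),((12,14,172),S(247,90)),((12,-14,172),S(203,84)),
((-17,50,0),D(138,524)),((-17,-50,0),D(233,573)),((-10,48,125),D(138,388)),((-10,-48,125),D(232,435)),((0,0,172),D(188,350))]
s=[((80,75,12),S2(600,268)),((80,-75,12),S2(452,181)),((-80,75,12),S2(720,131)),((-80,-75,12),D2(425,437)),((80,75,12),D2(765,520))]
def fit(pts,x0):
    def r(p):
        R=Ro.from_euler('z',p[2]).as_matrix()
        return np.concatenate([proj(C[n],R@np.array(X)/1000+[p[0],p[1],0])-[u,v] for X,(n,u,v) in pts])
    q=least_squares(r,x0,loss='soft_l1'); return q.x,np.round(r(q.x).reshape(-1,2),1).tolist()
c=C['scene']
for pts,uv in((g,(361,255)),(s,(222,188))):
    p=onz(c,*uv,0.01)
    best=min((fit(pts,[p[0],p[1],a]) for a in(0,1.5,3,-1.5)),key=lambda q:np.abs(q[1]).sum())
    print(best, np.degrees(best[0][2]))
E
python3 fit.py
```

```text
(array([0.50224767, 0.23191057, 0.38088986]), [[0.4, 0.0], [-0.7, 0.4], [-0.8, 0.9], [-0.2, 0.8], [-1.4, 1.7], [-0.6, -0.2], [-0.7, 0.0], [0.6, -0.3], [0.5, -0.1], [-0.6, 1.3], [-1.1, 1.2], [-0.8, -0.4], [-1.0, -1.1], [-0.1, -0.8]]) 21.82338140129956
(array([ 0.50822206, -0.22315956, -0.7087074 ]), [[-20.2, 0.0], [5.7, -14.6], [-0.1, 19.8], [1.3, 21.1], [-8.5, -30.5]]) -40.60594305755254
```

```bash
sed -i 's/((-80,-75,12),D2(425,437)),((80,75,12),D2(765,520))/((-80,75,12),D2(425,437)),((80,-75,12),D2(765,520)),((-80,-75,12),D2(525,600))/' fit.py; python3 fit.py
python3 - <<'E'
from h import *
for a in (0.3809,): 
  for p in (.30,.15):
    for da in (np.pi/2,-np.pi/2,0.0,np.pi): 
        rot=(Ro.from_euler('z',a+da)*Ro.from_euler('x',np.pi)).as_rotvec(); print(da,p,bot.inverse_kinematics([.5023,.2319,p],rot))
E
```

```text
(array([0.50224767, 0.23191057, 0.38088986]), [[0.4, 0.0], [-0.7, 0.4], [-0.8, 0.9], [-0.2, 0.8], [-1.4, 1.7], [-0.6, -0.2], [-0.7, 0.0], [0.6, -0.3], [0.5, -0.1], [-0.6, 1.3], [-1.1, 1.2], [-0.8, -0.4], [-1.0, -1.1], [-0.1, -0.8]]) 21.82338140129956
(array([ 0.50259833, -0.23650404, -0.05911178]), [[-0.3, -0.3], [-1.2, -0.2], [-0.2, -0.6], [-1.5, -1.1], [0.5, -0.5], [-0.2, -0.2]]) -3.386855455547578
1.5707963267948966 0.3 [ 2.14067698e-01  5.80834885e-02  1.53827367e+00 -4.44089210e-16
  1.54523550e+00 -1.66832302e-01]
-1.5707963267948966 0.3 [ 2.14067698e-01  5.80834885e-02  1.53827367e+00 -4.44089210e-16
  1.54523550e+00  2.97476035e+00]
0.0 0.3 [ 2.14067698e-01  5.80834885e-02  1.53827367e+00 -4.44089210e-16
  1.54523550e+00  1.40396402e+00]
3.141592653589793 0.3 [ 0.2140677   0.05808349  1.53827367  0.          1.5452355  -1.73762863]
1.5707963267948966 0.15 [ 2.14067698e-01  1.60287870e-01  1.72651977e+00 -4.44089210e-16
  1.25478501e+00 -1.66832302e-01]
-1.5707963267948966 0.15 [ 2.14067698e-01  1.60287870e-01  1.72651977e+00 -4.44089210e-16
  1.25478501e+00  2.97476035e+00]
0.0 0.15 [ 2.14067698e-01  1.60287870e-01  1.72651977e+00 -4.44089210e-16
  1.25478501e+00  1.40396402e+00]
3.141592653589793 0.15 [ 0.2140677   0.16028787  1.72651977  0.          1.25478501 -1.73762863]
```

```bash
cat >> h.py <<'E'
def grot(yaw,a=0.):  # tool rotation holding gauge with yaw, turned by a about own x
    return (Ro.from_euler('z',yaw)*Ro.from_euler('x',a)*Ro.from_euler('x',np.pi)).as_rotvec()
G=np.array([.50225,.23191,0]);GY=.38089
S=np.array([.5026,-.2365,0]);SY=-.0591
E
python3 - <<'E'
from h import *
R=Ro.from_euler('z',SY)
for a in(0,-.2,-.45):
    print(bot.inverse_kinematics(S+R.apply([0,.1*np.sin(-a),.23]),grot(SY,a)))
bot.goto(G+[0,0,.26],grot(GY)); bot.hold(.3)
c=snap('wrist'); im=c['pixels'].copy()
Rg=Ro.from_euler('z',GY).as_matrix()
for p in [(-12,-14,172),(-12,14,172),(12,14,172),(12,-14,172),(17,50,12),(17,-50,12),(-17,50,12),(-17,-50,12),(-4,48,125),(-4,-48,125)]:
    u=proj(c,G+Rg@np.array(p)/1000); cv2.circle(im,tuple(int(round(k)) for k in u),3,(0,0,255),1)
cv2.imwrite('pics/w1.png',im); print(bot.current_clock(),bot.current_contact_force())
E
```

```text
[-0.65738226  0.09740341  1.63335776  0.          1.41083148  0.97251407]
[-0.52058044  0.03522117  1.71143803 -0.18520676  1.3092567   1.1496455 ]
[-0.33770623  0.01854309  1.77986222 -0.45711313  1.24536021  1.41918803]
1.9417 [-0.02103683  0.14023434  0.10911442]
```

View pics/w1.png

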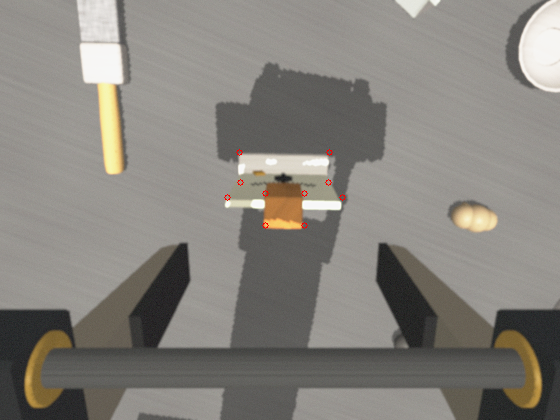

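The wrist view shows the handle at about (283,207), matching the projection within 2–4 px (about 2 mm towards gauge −x). Grasping now.

```bash
python3 - <<'E'
from h import *
d=Ro.from_euler('z',GY).apply([-.0015,.0,0])
bot.line_to(G+d+[0,0,.131],max_speed=.12)
print(bot.current_contact_force())
bot.set_gripper(0.,45); print(bot.current_opening()*92,bot.current_grip_force())
bot.line_to(G+d+[0,0,.20],max_speed=.1)
bot.hold(.3); print(bot.current_contact_force(),bot.current_ft_torque())
bot.goto([.66,.12,.40],grot(.35)); bot.hold(1.8)
c=snap('scene'); np.save('v.npy',c,allow_pickle=True)
print(bot.current_clock(),bot.current_ee_pos(),bot.current_contact_force())
T=bot.current_ee_pos();Rt=Ro.from_rotvec(bot.current_tool_rot())*Ro.from_euler('x',np.pi)
P=lambda x,y,z:proj(c,np.array(T)+Rt.apply(np.array([x+.0015*1000*0,y,z-131])/1000))
for p in[(-4,48,125),(-4,-48,125),(17,50,12),(17,-50,12),(-4,0,112),(-4,0,42)]: print(p,P(*p))
u=P(-4,0,80).astype(int); print(u)
x,y=u[0]-55,u[1]-50
im=cv2.resize(c['pixels'][y:y+90,x:x+110],None,fx=7,fy=6.6666,interpolation=cv2.INTER_CUBIC) if 0 else cv2.resize(c['pixels'][y:y+85,x:x+110],None,fx=7,fy=7,interpolation=cv2.INTER_CUBIC)
cv2.imwrite('pics/v.png',im); print(x,y)
E
```

```text
[-0.72769333  0.5002782   1.17500342]
27.445543700891026 44.86848056316376
[-1.0524667  -0.35601345 -2.61467072] [0.03354231 0.14469279 0.01974868]
8.225 [0.66000184 0.11999621 0.40001356] [ 0.80228426 -0.23282482 -1.90886494]
(-4, 48, 125) [328.92767061 198.58071604]
(-4, -48, 125) [280.52277791 192.01275276]
(17, 50, 12) [323.30397076 237.19235538]
(17, -50, 12) [277.67379734 230.63339138]
(-4, 0, 112) [304.22966773 199.15805235]
(-4, 0, 42) [302.37184172 218.35396962]
[303 208]
248 158
```

View pics/v.png

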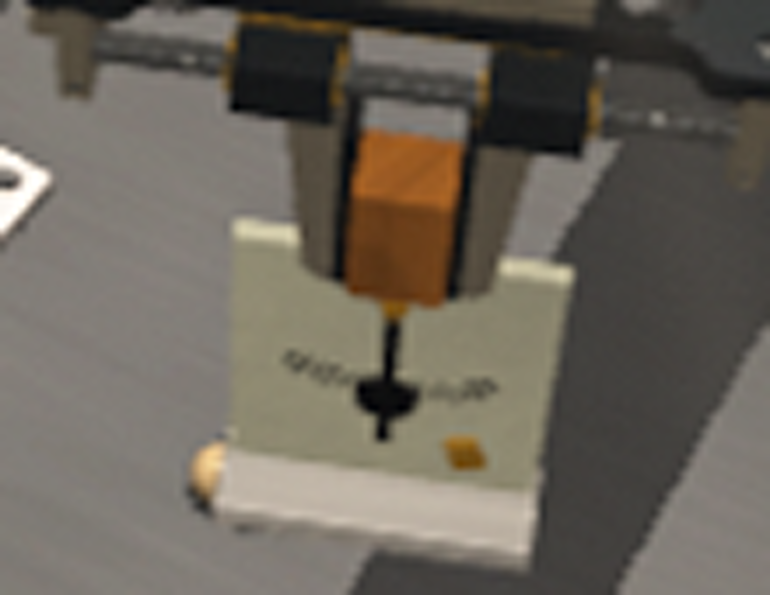

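Upright in the grip: pointer tip at crop (382,440), brass tab centred about (466,453). Computing the tab angle.

```bash
python3 - <<'E'
from h import *
c=np.load('v.npy',allow_pickle=True).item()
T=np.array([.66,.12,.40]);Rg=Ro.from_euler('z',.35).as_matrix()
O=T-Rg@[0,0,.131]
R=np.asarray(c['R']);o=-R.T@np.asarray(c['t'])
def gp(u,v,x):
    d=Rg.T@(R.T@np.array([(u-c['cx'])/c['fx'],(v-c['cy'])/c['fy'],1]));p=Rg.T@(o-O)
    q=p+d*(x-p[0])/d[0]; return q*1000,np.arctan2(q[1],.112-q[2])
crop=c['pixels'][214:228,306:324]; hsv=cv2.cvtColor(crop,cv2.COLOR_BGR2HSV)
w=np.clip(hsv[...,1].astype(float)-90,0,None); w[hsv[...,2]<60]=0
print(hsv[...,1])
v,u=np.mgrid[214:228,306:324]; cu,cv_=(w*u).sum()/w.sum(),(w*v).sum()/w.sum(); print(cu,cv_)
for off in(0,.5):
  for x in(-.003,0,.002): print(off,x,gp(cu+off,cv_+off,x),gp(302.14+off,220.4+off,x))
E
```

```text
[[ 17  38  55  55  54  51  51  54  52  55  53  52  51  52  54  53  51  51]
 [ 13  50  55  53  53  54  52  52  55  49  54  51  50  53  51  51  54  54]
 [ 46  53  53  53  53  51  52  51  51  52  52  52  54  52  52  52  55  52]
 [ 51  54  53  54  51  53  55  51  51  51  52  57  53  52  53  53  52  54]
 [ 52  53  56  52  51  52  52  51  53  53  53  53  53  53  53  54  53  53]
 [ 52  51  53  52  50  50  47  47  43  48  48  51  51  53  54  54  52  53]
 [ 52  53  50  51  51  78 124 133 134 122  79  49  52  52  56  53  52  56]
 [ 53  53  53  52  61 125 198 199 202 195 102  46  52  54  52  53  52  53]
 [ 54  55  53  50  52  92 175 210 206 214 141  67  50  51  52  53  53  52]
 [ 54  52  51  51  47  77 159 216 211 215 201  95  48  52  53  53  53  53]
 [ 53  54  51  52  51  55 113 225 219 200 189  97  48  54  54  56  53  55]
 [ 54  54  53  53  52  51  61  72  70  67  69  62  50  52  52  52  54  52]
 [ 39  41  42  48  49  52  53  52  48  52  52  50  54  54  53  56  50  49]
 [ 33  34  35  39  38  34  36  38  41  43  49  50  52  57  55  55  53  51]]
313.9069343065693 222.35401459854015
0 -0.003 (ar
[... 343 characters left out ...]
0200784))
0 0.002 (array([ 2.        , 25.51997859, 42.02706119]), np.float64(0.34972079233471093)) (array([ 2.        ,  0.22654695, 43.17027812]), np.float64(0.0032913997843320923))
0.5 -0.003 (array([-3.        , 26.75927066, 32.62567763]), np.float64(0.3251614517542081)) (array([-3.        ,  1.152226  , 33.78094291]), np.float64(0.014729692685489003))
0.5 0 (array([ 0.        , 26.73575157, 37.26778605]), np.float64(0.343565881292265)) (array([ 0.        ,  1.29482709, 38.41555679]), np.float64(0.01759466291946256))
0.5 0.002 (array([ 2.        , 26.72007217, 40.36252499]), np.float64(0.35700744212741664)) (array([ 2.        ,  1.38989448, 41.50529938]), np.float64(0.01971374320374225))
```

Tab angle is about 0.335 rad. Moving over the stone and touching down on the crown.

```bash
python3 - <<'E'
from h import *
bot.goto(S+[0,0,.252],grot(SY)); bot.hold(.5)
f0=np.array(bot.current_contact_force()); print(f0)
bot.line_to(S+[0,0,.226],max_speed=.08); bot.hold(.2)
z=.226
while z>.214:
    z-=.0007; bot.line_to(S+[0,0,z],max_speed=.02); bot.hold(.05)
    f=np.array(bot.current_contact_force())-f0
    if f[2]>2: break
print(z,f,bot.current_ee_pos(),bot.current_clock())
bot.hold(.3); print(np.array(bot.current_contact_force())-f0)
np.save('f0.npy',f0)
a=snap('scene');b=snap('side')
r=[]
for c in(a,b):
    u=proj(c,S+[0,0,.12]).astype(int);x,y=u[0]-50,u[1]-75
    print(x,y); r.append(cv2.resize(c['pixels'][y:y+130,x:x+100],None,fx=4,fy=4,interpolation=cv2.INTER_CUBIC))
cv2.imwrite('pics/s1.png',np.hstack(r))
E
```

```text
[ 0.03332224  0.0095675  -2.48431144]
0.22039999999999996 [-0.36805573  0.66808381  3.50374456] [ 0.50273829 -0.23655653  0.22086662] 13.3417
[-1.44466771  0.9264018   4.53443667]
167 91
269 174
```

View pics/s1.png

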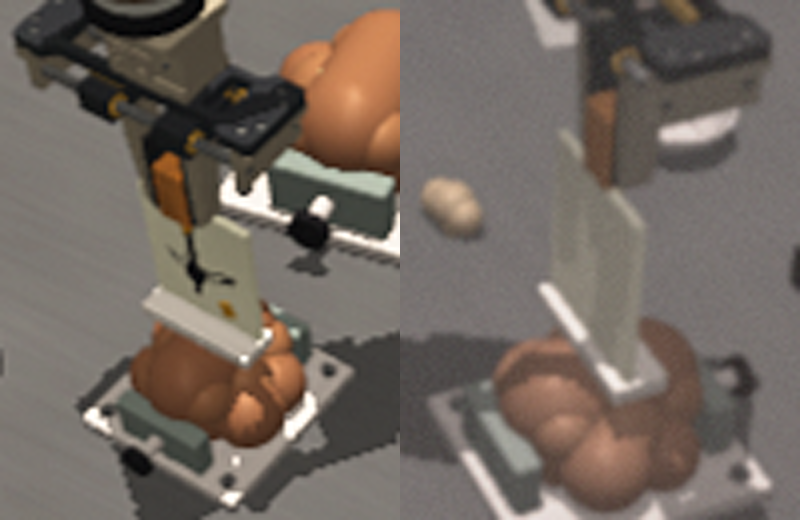

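Foot is on the crown, lying across the ridge, pointer hanging vertical at crop (195,280), tab at (227,310). Rocking by rolling, with force feedback.

```bash
cat >> h.py <<'E'
def tcp(a,dz,r=.035):
    c=np.array([0,r*np.sin(a),.0897-r+r*np.cos(a)+dz]); yd=np.array([0,np.cos(a),-np.sin(a)]); zd=np.array([0,np.sin(a),np.cos(a)])
    return S+Ro.from_euler('z',SY).apply(c-r*a*yd+.131*zd)
def rock(a0,a1,dz,n,f0):
    for a in np.linspace(a0,a1,n+1)[1:]:
        bot.line_to(tcp(a,dz),grot(SY,-a),max_speed=.03); bot.hold(.05)
        f=np.array(bot.current_contact_force())-f0
        print(round(a,3),round(dz,5),f.round(2),round(bot.current_clock(),1))
        if np.linalg.norm(f)>14: print('stop');break
        dz-=np.clip((3.5-f[2])*.00008,-.0005,.0004)
    return dz,a
def rel(fn,a,dz=0):
    c=snap('scene'); np.save(fn+'.npy',c,allow_pickle=True); return c
E
python3 - <<'E'
from h import *
f0=np.load('f0.npy')
dz,a=rock(0,.335,0,14,f0)
bot.hold(1.8); print(dz,a,(np.array(bot.current_contact_force())-f0).round(2),bot.current_clock())
np.save('st.npy',[dz,a])
c=rel('t1',a)
u=proj(c,S+[0,0.03,.15]).astype(int);x,y=u[0]-40,u[1]-40; print(x,y)
cv2.imwrite('pics/t1.png',cv2.resize(c['pixels'][y:y+75,x:x+85],None,fx=8,fy=8,interpolation=cv2.INTER_CUBIC))
print(bot.current_tool_rot(),grot(SY,-a),bot.current_ee_pos(),tcp(a,dz))
E
```

```text
0.024 0 [-0.51 -0.28  5.15] 14.1
0.048 0.00013 [-0.36  0.13  5.5 ] 14.4
0.072 0.00029 [ 1.17 -0.37  3.93] 14.7
0.096 0.00033 [ 0.06 -0.46  4.57] 15.0
0.12 0.00041 [0.67 0.74 2.5 ] 15.3
0.144 0.00033 [0.24 0.45 2.96] 15.6
0.168 0.00029 [-0.48  0.12  3.45] 15.9
0.191 0.00028 [-0.71 -0.37  2.16] 16.2
0.215 0.00018 [-0.28 -0.04  2.72] 16.5
0.239 0.00012 [ 0.08 -0.3   4.92] 16.8
0.263 0.00023 [0.14 0.29 4.58] 17.1
0.287 0.00032 [-0.27  0.05  4.24] 17.4
0.311 0.00037 [-0.1   0.8   3.74] 17.7
0.335 0.00039 [-0.35  0.61  4.14] 18.1
0.0004446530148018634 0.335 [-0.64  1.58  4.15] 19.85
184 123
[ 2.8056105  -0.08294443 -0.01411093] [ 2.80547994 -0.08292607 -0.01402149] [ 0.5051516  -0.19301972  0.21567599] [ 0.5051695  -0.19307348  0.21577158]
```

View pics/t1.png

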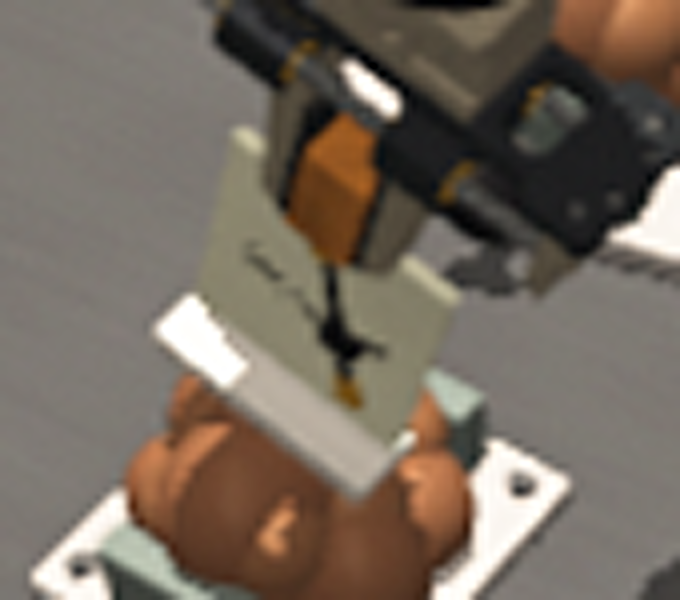

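Pointer tip at crop (345,375) sits right at the tab (347,388). One numerical check of the tab's angle in this view.

```bash
python3 - <<'E'
from h import *
c=np.load('t1.npy',allow_pickle=True).item(); dz,a=np.load('st.npy')
Rg=(Ro.from_euler('z',SY)*Ro.from_euler('x',-a)).as_matrix(); O=tcp(a,dz)-Rg@[0,0,.131]
x0,y0=221,164; k=c['pixels'][y0:y0+14,x0:x0+12]; h=cv2.cvtColor(k,cv2.COLOR_BGR2HSV)
print(h[...,1]);print(h[...,2])
w=np.clip(h[...,1].astype(float)-90,0,None); w[(h[...,2]<60)|(h[...,1]<100)]=0
w[11:]=0
v,u=np.mgrid[y0:y0+14,x0:x0+12]; cu,cw=(w*u).sum()/w.sum(),(w*v).sum()/w.sum(); print(cu,cw)
for x in(-.003,0,.002):
  for th in(.30,.335,.37):
    print(x,th,*[proj(c,O+Rg@np.array([x,r*np.sin(th),.112-r*np.cos(th)])).round(2) for r in(.045,.07,.076)])
E
```

```text
[[ 50  54  54  11  26  15  48  56  52  54  55  56]
 [ 50  53  56  41  26  39  31  51  49  50  53  53]
 [ 51  52  50  50  42  28  46 142  43  49  54  51]
 [ 52  52  51  52  54  41 109  45  54  54  50  54]
 [ 54  54  54  53  51  35  42  54  53  53  52  52]
 [ 56  54  54  52  66  98  27  47  49  51  53  54]
 [ 41  51  53  50  91 165 158 101  66  51  53  52]
 [ 35  41  49  52  88 169 208 147  74  49  54  53]
 [ 33  34  38  46  84 164 224 185  85  50  52  52]
 [ 34  34  33  36  48  81 143 202  95  50  52  52]
 [ 33  35  34  34  33  41  60  75  63  52  54  50]
 [ 34  36  35  34  34  36  40  49  53  54  54  52]
 [ 33  34  34  34  34  34  34  39  44  55  53  54]
 [ 35  33  36  32  33  33  33  34  39  45  50  54]]
[[139 142 103  23  10  17  69 123 141 136 134 133]
 [138 140 110  37  10  13  25  55  83 118 139 135]
 [139 137 132  97  36   9  11   9  42  68  81 114]
 [138 138 140 137 100  37   7  34  95 108  86 114]
 [138 138 141 144 115  44  55 109 136 135 128 132]
 [136 138 138 142 124  65  47 114 140 139 136 137]
 [161 141 136 138 134  96  79 129 142 139 139 137]
 [180 166 145 137 133 113 10
[... 189 characters left out ...]
 187 185 179 164 147 136 137 138 137]
 [183 185 186 187 188 186 179 170 149 135 136 137]
 [190 183 184 183 187 187 185 180 170 152 138 133]]
227.05365296803652 171.54680365296804
-0.003 0.3 [226.09 163.47] [226.75 168.97] [226.91 170.26]
-0.003 0.335 [226.53 163.71] [227.42 169.33] [227.63 170.65]
-0.003 0.37 [226.97 163.93] [228.09 169.67] [228.35 171.02]
0 0.3 [225.46 164.13] [226.13 169.63] [226.29 170.92]
0 0.335 [225.9  164.37] [226.8  169.99] [227.01 171.31]
0 0.37 [226.34 164.59] [227.47 170.33] [227.74 171.68]
0.002 0.3 [225.04 164.58] [225.72 170.06] [225.88 171.35]
0.002 0.335 [225.48 164.81] [226.39 170.43] [226.6  171.74]
0.002 0.37 [225.91 165.03] [227.06 170.77] [227.32 172.11]
```

```bash
python3 - <<'E'
from h import *
bot.hold(.5); print(np.array(bot.current_contact_force())-np.load('f0.npy'),bot.current_grip_force(),bot.current_clock())
print(bot.job_done())
E
```

```text
[-0.11386987  1.39105133  2.64794256] 44.86867368221283 20.4
the job is handed in; nothing more can be done
None
```

The job is handed in at 20.4 s. The gauge is still in the gripper with its foot across the stone's crown, pressing about 3 N (most read while rocking 5.5 N). It is rocked 0.335 rad, and in the last camera check the pointer was on the brass tab, within about 0.01 rad.

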